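# Tip a baluster out of its pocket and sort it into its box

### The arm

A 6-joint arm with a two-finger parallel gripper is mounted at the origin on the work surface. World frame = base frame: x ahead of the robot, y to its left, z up, the work surface at z = 0. Lengths are in m, angles in degrees, forces in N, time in s.
With the tool pointing down it reaches from about 0.375 to 0.9 m from the base axis. Payload 3.1 kg.
Tool frame: the origin (TCP) lies on the centre line of the jaws, within the pads' length; the fingertips stand 19 mm ahead of it and the grasp point (between the pads) is the TCP (tips_ahead is the distance from the TCP to the fingertips, in m); z points along the fingers, y is the line along which they close (so a half turn about z gives the same grasp; the last joint's range is limited). The gripper opens to 87 mm and grips with 3 to 60 N. Pads are 19 mm wide; open, the fingers measure 117 mm over their backs; the gripper's body (75 mm by 190 mm) begins 51 mm behind the grasp point.
Start: joints at [57.153, 30.224, 82.088, -0, 67.689, -10.227], TCP at [0.24, 0.577, 0.221] pointing down, gripper open.
Joint ranges: [-176.69, 176.69], [-43.24, 126.21], [12.49, 139.97], [-82, 262], [0, 151.66], [-163.58, 163.58]. Speed limits (degrees/s): [159.86, 159.86, 180, 180, 180, 180].

### API

Orientations are given as a 3x3 rotation matrix whose columns are the frame's x, y, z axes.
In Python, from rig import read_state, capture, hand_in, trace, landmark_of, tips_ahead gives the robot as it stands.
- The arm moves only by the shell command python3 -m jog 'ROWS'. ROWS is JSON, a list of rows, each an object of numbers: "tx", "ty", "tz": the shift along the tool's x, y, z in cm; "roll": the turn about the tool's z in rad; "jaw": the opening, from 0 (shut) to 1 (fully open). A call has 1 to 8 rows; each row shifts and turns the commanded pose from where the row before left it, along the tool's axes as they then stand; what a row does not reach is not made up. A row lasts 1/10 s, in which the tool goes at most 50 mm and 8.59 degrees, less where a joint would pass 70% of its speed; a pose out of reach is approached as far as the arm can. A call with a gripper value outside its range is refused whole. The fingers move at their own pace and stop on an object; the grip force is fixed at half the most. Time passes only in rows, so rows that do not move let the fingers close. It gives the time, the measured TCP pose, the force, the opening and the grip force at its end, in the units of the state.
- read_state(): the state, without advancing time (a new reading comes with each control period).
- capture(name): name is "scene" or "side" or "wrist"; returns a dict with "img" (400x640x3 uint8, red, green, blue), "vertical_fov" (degrees; the focal length in pixels is half the picture's height over the tangent of half this angle, whatever the lens; pixels are square), "cx", "cy" (the principal point, pixels), "cam_to_world" (4x4, takes a point from camera to world coordinates); the wrist camera has in their place "tool_from_camera" (4x4, takes a point from camera to tool coordinates, whose origin is the TCP and whose axes are the flange's). Camera axes: x right, y up, looking along -z (the intrinsics and any distortion apply to the point x, -y, -z); pixel columns grow to the right and rows downward; lengths in m; the calibration is good to about 2 mm. The wrist camera is an equidistant fisheye: a pixel r from the principal point sees the ray r / f radians off the axis. A picture is of the moment at which its call begins: read the wrist's pose just before it. There is no depth.
- hand_in(): hands the job in; it is judged then, once.
Trained networks look in the newest picture that a camera, given by its name, has taken for a name from the list of things; names that differ only in an ending like _2 or _b are one class to them, and where a whole thing is asked for, a point or a joint stands for the part that bears it (a point fixed in the world has none). Each returns a list of dicts, best first, with "p" (0 to 1); they miss things now and then, are a little off and sometimes report something else, mostly with a low value. They report only what shows in the picture. A call takes as long as a camera call. They do not tell look-alikes from the thing itself.
- trace(camera, thing): "pixels" (400x640 bool, what is visible of it) and "bbox" ([left, top, width, height] in pixels, round what is visible of it).
- landmark_of(camera, thing): "point" ([row, column] in pixels: a listed point, or the origin of a listed thing).
The state is a dict: "time_s": time; "joint_positions": joint angles; "qvel": joint speeds; "tau": joint torques, N m; "position": TCP position; "tcp_rot": TCP orientation; "force": force on the tool from outside, world axes, zero at the start; "moment": the same for the moment, N m; "opening": opening from 0.0 (shut) to 1.0 (fully open); "grasp_force": force on a finger pad.
Only numpy, scipy, OpenCV 4.12 (cv2) and the standard library are available. Lean on these libraries where they do the work, as an engineer would, in place of code of your own. Each camera call takes 0.05 s, during which the arm holds its last target. There are 200 camera calls.

### The job

Three turned wooden pieces lie snugly in the pocket tray. Take the baluster, the one with square blocks at both ends: push it along its pocket until its far end tips down into the deep well and its near end stands up, then pick it out by the raised end and lower it, without dropping it, into the box that already holds a baluster, so that it lies flat on the floor of the box. Leave the two tool handles in their pockets and do not disturb the loose things standing about on the bench.

Things in the scene. Friction and masses are not known exactly. Their poses are not given: they have to be found in the camera images.
- tray: Fixed wooden pocket tray, 227 long (x) x 196 wide (y) x 80 high. Three equal pockets run along x, centre lines at y = -64, 0, 64, each 40 wide; ribs between them 24 thick, tops 80 above the table. Origin on the table under the drop edge of the middle pocket. Pieces lie flush with the rib tops, 6 of room beside them.
- tray_drop_edge (a point): Drop edge of the middle pocket (the others alike). From here to the open end (x = -112) the floor is level, 52 above the table; beyond it (+x) is a well 105 long, bottom 6 above the table, then an end wall. With its middle about 10 past the edge and the pusher drawn back, a piece tips by itself and stays, near end up 30 to 35 degrees, above the ribs.
- tray_open_end (a point): Middle of the tray's open near end (tray x = -112, height 80): the pockets have no end wall here, so shut fingers can come in from outside and push a piece along +x by its end face; it slides with well under 1 N.
- baluster: The piece to move: light-wood baluster 150 long, about 90 g, square 28 x 28 blocks 36 long at both ends, round grooved middle 28 in diameter. Origin = centre of mass, mid length on the axis, 14 above what it lies on; x along it. Starts in any pocket, its x along tray +x, middle 24 to 36 short of the drop edge, near end about level with the tray's open end.
- baluster_near_end (a point): Centre of the baluster's near square block, 57 from its origin along its -x, 18 from its end face; the end that tips up and the place to grip, across the 28 mm flats.
- handle_1: Loose light-wood round tool handle, 133 long, 28 in diameter, bulged and waisted, with a narrow brass ferrule at one end and no square blocks; small flats keep it from rolling. Origin near mid length on its axis, x along it. Lies in one of the other two pockets and stays there.
- handle_2: The same as handle_1, in the remaining pocket.
- box_balusters: Fixed open plywood box, outside 220 (x) x 172 (y) x 45 high, walls and floor 6 thick, left or right of the tray. Origin on the table under its centre. The spare baluster lies in it along x at its y = -45; around y = +36 there is room for a piece and the fingers. The baluster goes here.
- box_handles: An identical box on the other side of the tray, which holds the spare tool handle at its y = -45. Not the place for the baluster.
- spare_baluster: Loose baluster, the same as the one in the tray, lying in box_balusters. Origin at mid length on its axis.
- spare_handle: Loose tool handle lying in box_handles. Origin near mid length on its axis.
- mallet: Bystander: wooden mallet about 260 long lying on the table beyond the tray. Origin at its underside.
- oil_bottle: Bystander: amber glass bottle, 64 in diameter, 170 high, beyond the tray on the right. Origin under its centre.
- wax_tin: Bystander: low steel tin, 80 in diameter, 45 high, beyond the tray. Origin under its centre.
- gouge: Bystander: hand tool with a handle, about 180 long, lying across beyond the tray. Origin at its underside.
- offcut: Bystander: dark wood offcut 90 x 50 x 30 near the robot, left. Origin under its centre.
- faceplate: Bystander: steel ring plate, 90 in diameter, 16 thick, near the robot, right. Origin under its centre.
Things that resemble listed ones, but are neither listed nor needed, are in the scene too. What is shaped like the handle_2 but pink is not meant.

How it is judged (in metres and radians):
On the way, in this order (a step that is already met when the one before it is completed fails the run):
1. the baluster stands tipped in its pocket: its middle is past the drop edge, its near end raised by more than about 17 degrees, and its far half below the pocket floor level (x of baluster in the frame of tray above 0 m and z of baluster in the frame of tray below 0.08 m and angle between baluster's own x axis and vertical above 1.87 rad), for 0.2 s.
2. the baluster has been lifted clear of the tray (its middle more than 95 mm above the table) (height (world z) of baluster above 0.095 m), for 0.1 s.
At the end, for the whole second after the job is handed in: The baluster lies at rest flat (within 7 degrees) on the floor of the box that holds the spare baluster, its middle inside the box and no more than 27 mm above the table; both tool handles are still in their pockets, within 20 mm of where they started (x of baluster in the frame of box_balusters between -0.11 and 0.11 m and y of baluster in the frame of box_balusters between -0.08 and 0.08 m and z of baluster in the frame of box_balusters below 0.027 m and angle between baluster's own x axis and vertical between 1.45 and 1.69 rad and linear speed of baluster below 0.02 m/s and z of each of handle_1, handle_2 in the frame of tray below 0.072 m and distance of each of handle_1, handle_2 from where it was at the start of the episode below 0.02 m); the robot touches nothing.
It fails at once if a tool handle is pushed along or lifted from its pocket (more than 25 mm) (distance of any of handle_1, handle_2 from where it was at the start of the episode above 0.025 m).
It fails at once if a bystander on the bench is moved by more than 40 mm (distance of any of mallet, oil_bottle, wax_tin, gouge, offcut, faceplate from where it was at the start of the episode above 0.04 m).
It fails at once if the baluster is dropped: it falls freely, out of the fingers, at more than 1 m/s (about 50 mm of fall) (linear speed of baluster above 1 m/s and contact force between baluster and the fingers below 0.01 N).
It also fails if it takes over 58 s, if anything falls off the work surface, if the arm or the gripper's body presses on something with over 40 N, if the wrist force passes 120 N, or if a joint passes its speed limit or range.

## Working session

There is one attempt and no reset: what is moved stays moved. The work goes in short steps, Python scripts to look and compute and a shell command to move; the robot and the scene stay as the last step left them, time stands still between calls to the robot, and variables do not carry over. Pictures are saved under pics/ and viewed, at most 10 in all, crops included, and the job is handed in when it is done.

```bash
mkdir -p pics; ls; cat > h.py <<'E'
import numpy as np, cv2
from rig import *
def K(c):
    f=200/np.tan(np.radians(c["vertical_fov"])/2); return f,c["cx"],c["cy"]
def ray(c,rc):
    f,cx,cy=K(c); M=np.array(c["cam_to_world"]); d=M[:3,:3]@np.array([(rc[1]-cx)/f,-(rc[0]-cy)/f,-1.]); return M[:3,3],d/np.linalg.norm(d)
def atz(c,rc,z):
    o,d=ray(c,rc); return o+d*(z-o[2])/d[2]
def tri(rays):
    A=sum(np.eye(3)-np.outer(d,d) for o,d in rays); b=sum((np.eye(3)-np.outer(d,d))@o for o,d in rays)
    p=np.linalg.solve(A,b); return p,[np.linalg.norm(np.cross(d,p-o)) for o,d in rays]
E
python3 - <<'E'
from h import *
np.set_printoptions(precision=4,suppress=True)
C={}
for n in("scene","side"):
    C[n]=capture(n); cv2.imwrite(f"pics/{n}0.png",C[n]["img"][:,:,::-1]); print(n,[k for k in C[n] if k!='img'],C[n]['vertical_fov'],C[n]['cx'],C[n]['cy'],np.array(C[n]["cam_to_world"]).round(3).tolist())
    for t in ["tray","tray_drop_edge","tray_open_end","baluster","baluster_near_end","handle_1","box_balusters","box_handles","spare_baluster"]:
        print(t,[(round(r["p"],2),np.round(r["point"]).tolist()) for r in landmark_of(n,t)][:4])
s=read_state();print(s)
E
```

```text
pics
scene ['vertical_fov', 'cx', 'cy', 'cam_to_world'] 57.72010479899183 323.96480894744275 199.37980530338862 [[0.293, -0.722, 0.627, 1.116], [0.956, 0.234, -0.176, -0.157], [-0.02, 0.651, 0.759, 0.742], [0.0, 0.0, 0.0, 1.0]]
tray [(0.39, [263.0, 436.0])]
tray_drop_edge [(0.71, [218.0, 339.0])]
tray_open_end [(0.82, [175.0, 338.0]), (0.21, [309.0, 224.0])]
baluster [(0.96, [204.0, 313.0])]
baluster_near_end [(0.63, [189.0, 311.0])]
handle_1 [(0.96, [204.0, 337.0]), (0.91, [202.0, 366.0]), (0.56, [246.0, 496.0]), (0.54, [132.0, 398.0])]
box_balusters [(0.82, [223.0, 192.0])]
box_handles [(0.59, [188.0, 431.0])]
spare_baluster [(0.72, [177.0, 337.0]), (0.59, [224.0, 171.0]), (0.52, [309.0, 223.0])]
side ['vertical_fov', 'cx', 'cy', 'cam_to_world'] 49.663505494966245 315.83102472923815 195.23166776987725 [[0.769, 0.37, -0.522, -0.103], [-0.64, 0.438, -0.632, -0.82], [-0.006, 0.819, 0.573, 0.802], [0.0, 0.0, 0.0, 1.0]]
tray [(0.73, [203.0, 321.0])]
tray_drop_edge [(0.92, [188.0, 324.0])]
tray_open_end [(0.97, [192.0, 290.0]), (0.3, [201.0, 319.0])]
baluster [(0.63, [197.0, 319.0])]
bal
[... 240 characters left out ...]
dles [(0.78, [171.0, 255.0]), (0.55, [214.0, 407.0])]
spare_baluster [(0.86, [290.0, 380.0]), (0.68, [189.0, 288.0]), (0.36, [187.0, 311.0])]
{'time_s': 1.0, 'joint_positions': array([ 57.1527,  30.222 ,  82.0873,  -0.0026,  67.6897, -10.2265]), 'qvel': array([-0.0379,  0.0667,  0.0154,  0.0078, -0.1167, -0.1037]), 'tau': array([ -0.0003, -44.0029, -17.6988,   0.0635,   0.0505,  -0.    ]), 'position': array([0.2404, 0.5769, 0.2212]), 'tcp_rot': array([[-0.9231,  0.3846,  0.    ],
       [ 0.3846,  0.9231, -0.    ],
       [-0.    ,  0.    , -1.    ]]), 'force': array([ 0.02  , -0.3026, -0.9997]), 'moment': array([-0.0197,  0.0255, -0.0393]), 'grasp_force': 0.0, 'opening': 0.9985261718827175}
```

View pics/scene0.png

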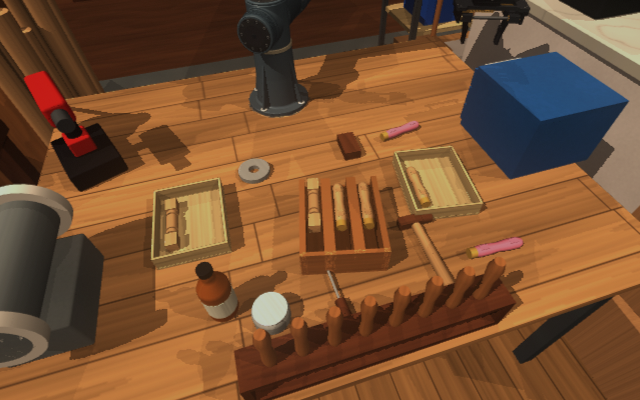

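View pics/side0.png

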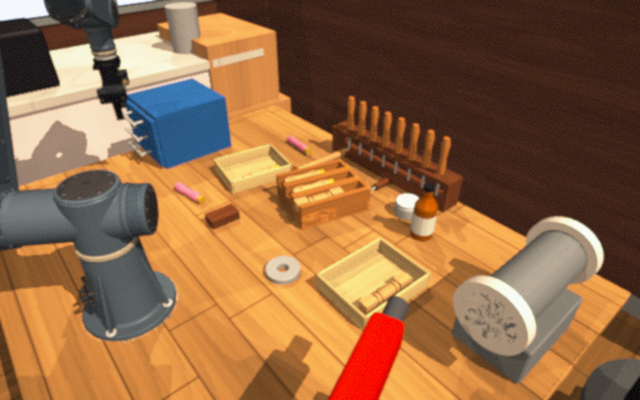

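```bash
python3 - <<'E'
from h import *
np.set_printoptions(precision=4,suppress=True)
cs,cd=capture("scene"),capture("side")
P=dict(drop=([218,339],[188,324]),open=([175,338],[192,290]),bal=([204,313],[197,319]),near=([189,311],[204,300]),boxb=([223,192],[284,370]),spare=([224,171],[290,380]),h1=([204,337],[189,311]),h2=([202,366],[176,306]))
for k,(a,b) in P.items(): print(k,*tri([ray(cs,a),ray(cd,b)]))
E
```

```text
drop [0.619  0.0166 0.0576] [np.float64(0.0022971598483491197), np.float64(0.002297159848349242)]
open [0.508  0.0478 0.0797] [np.float64(0.00732601004302469), np.float64(0.007326010043024693)]
bal [ 0.5649 -0.029   0.0698] [np.float64(0.0019023494041722421), np.float64(0.0019023494041721185)]
near [ 0.5069 -0.0162  0.0623] [np.float64(0.004922658043382107), np.float64(0.004922658043382161)]
boxb [ 0.4788 -0.3282  0.0068] [np.float64(0.002454285634467827), np.float64(0.0024542856344678156)]
spare [ 0.4748 -0.3711  0.021 ] [np.float64(0.007793261456602839), np.float64(0.007793261456602662)]
h1 [0.5789 0.0268 0.0639] [np.float64(0.000805844842375348), np.float64(0.000805844842375356)]
h2 [0.6051 0.0887 0.0731] [np.float64(0.003402739871356409), np.float64(0.0034027398713564498)]
```

Scene view: the baluster (313,204) is in the pocket on the robot's right, and the box with the spare baluster (192,223) is on the right too. The side view agrees. Next I'll fly the wrist camera over the tray.

```bash
python3 -m jog '[{"tz":-5},{"tz":-5},{"tx":-3.5,"ty":-3.1},{"tx":-3.5,"ty":-3.1},{"tx":-3.5,"ty":-3.1},{"tx":-3.5,"ty":-3.1},{"tx":-3.5,"ty":-3.1},{"tx":-3.5,"ty":-3.1}]' && python3 -m jog '[{"tx":-3.5,"ty":-3.1},{"tx":-3.5,"ty":-3.1},{"tx":-3.5,"ty":-3.1},{"tx":-3.5,"ty":-3.1},{"tx":-3.5,"ty":-3.1},{"tx":-3.5,"ty":-3.1},{"jaw":0},{"jaw":0}]'
cat >> h.py <<'E'
def wr(c,s,rc):
    f,cx,cy=K(c); T=np.array(c["tool_from_camera"]); u=np.array([rc[1]-cx,rc[0]-cy]); r=np.hypot(*u); th=r/f
    dc=np.array([np.sin(th)*u[0]/r,-np.sin(th)*u[1]/r,-np.cos(th)]); R=s["tcp_rot"]
    return s["position"]+R@T[:3,3], R@T[:3,:3]@dc
def wz(c,s,rc,z):
    o,d=wr(c,s,rc); return o+d*(z-o[2])/d[2]
E
python3 - <<'E'
from h import *
np.set_printoptions(precision=4,suppress=True)
s=read_state();c=capture("wrist");cv2.imwrite("pics/w1.png",c["img"][:,:,::-1]);print(s["position"],s["tcp_rot"],s["joint_positions"],c["vertical_fov"],np.array(c["tool_from_camera"]))
for t in ["tray","tray_drop_edge","tray_open_end","baluster","baluster_near_end","handle_1","box_balusters","spare_baluster"]:
    print(t,[(round(r["p"],2),np.round(r["point"]).tolist()) for r in landmark_of("wrist",t)][:4])
E
```

```text
[0.2404 0.5769 0.2212] [[-0.9231  0.3846  0.0001]
 [ 0.3846  0.9231 -0.    ]
 [-0.0001  0.     -1.    ]] [ 57.1531  30.2208  82.0883  -0.0039  67.6894 -10.2266] 65.70646984690485 [[-0.0004  0.9561  0.293   0.0803]
 [ 1.      0.0004 -0.0002 -0.0001]
 [-0.0004  0.293  -0.9561 -0.1641]
 [ 0.      0.      0.      1.    ]]
tray []
tray_drop_edge []
tray_open_end []
baluster [(0.22, [373.0, 61.0])]
baluster_near_end []
handle_1 [(0.43, [278.0, 182.0])]
box_balusters [(0.75, [373.0, 60.0])]
spare_baluster [(0.94, [376.0, 53.0])]$[0]: bad value
```

View pics/w1.png

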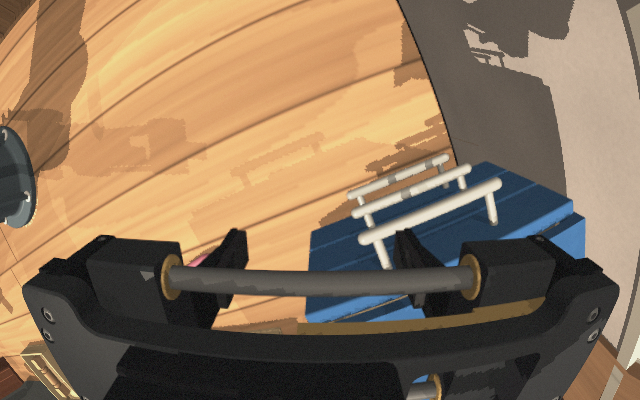

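Rows need every key. The wrist picture shows only the blue box below the start pose. Image up is tool +x.

```bash
python3 -m jog '[{"tx":0,"ty":0,"tz":-5,"roll":0,"jaw":0},{"tx":0,"ty":0,"tz":-5,"roll":0,"jaw":0},{"tx":-4.1,"ty":-2.6,"tz":0,"roll":0,"jaw":0},{"tx":-4.1,"ty":-2.6,"tz":0,"roll":0,"jaw":0},{"tx":-4.1,"ty":-2.6,"tz":0,"roll":0,"jaw":0},{"tx":-4.1,"ty":-2.6,"tz":0,"roll":0,"jaw":0},{"tx":-4.1,"ty":-2.6,"tz":0,"roll":0,"jaw":0},{"tx":-4.1,"ty":-2.6,"tz":0,"roll":0,"jaw":0}]' && python3 -m jog '[{"tx":-4.1,"ty":-2.6,"tz":0,"roll":0,"jaw":0},{"tx":-4.1,"ty":-2.6,"tz":0,"roll":0,"jaw":0},{"tx":-4.1,"ty":-2.6,"tz":0,"roll":0,"jaw":0},{"tx":-4.1,"ty":-2.6,"tz":0,"roll":0,"jaw":0},{"tx":-4.1,"ty":-2.6,"tz":0,"roll":0,"jaw":0},{"tx":-4.1,"ty":-2.6,"tz":0,"roll":0,"jaw":0},{"tx":-4.1,"ty":-2.6,"tz":0,"roll":0,"jaw":0},{"tx":-4.1,"ty":-2.6,"tz":0,"roll":0,"jaw":0}]' && python3 -m jog '[{"tx":-4.1,"ty":-2.6,"tz":0,"roll":0,"jaw":0},{"tx":-2,"ty":-2,"tz":-3,"roll":0,"jaw":0},{"tx":0,"ty":0,"tz":0,"roll":0,"jaw":0}]'
cat > look.py <<'E'
from h import *
import sys
np.set_printoptions(precision=4,suppress=True)
s=read_state();c=capture("wrist");cv2.imwrite("pics/%s.png"%sys.argv[1],c["img"][:,:,::-1]);print(s["time_s"],s["position"],s["tcp_rot"],s["joint_positions"])
for t,z in [("tray_drop_edge",.052),("tray_open_end",.08),("baluster",.066),("baluster_near_end",.066),("handle_1",.066),("box_balusters",.006),("spare_baluster",.02)]:
    print(t,[(round(r["p"],2),np.round(r["point"]).tolist(),wz(c,s,r["point"],z)) for r in landmark_of("wrist",t)][:3])
E
python3 look.py w2
```

```text
time_s: 2.35
position: [0.4082, 0.3367, 0.3214]
tcp_rot: [[-0.923, 0.384, 0.001], [0.384, 0.923, 0.0], [-0.0, 0.001, -1.0]]
force: [1.4, 0.4, -0.7]
opening: 0.353
grasp_force: 0.0
time_s: 3.15
position: [0.6311, 0.0183, 0.3213]
tcp_rot: [[-0.923, 0.385, 0.0], [0.385, 0.923, 0.0], [-0.0, 0.0, -1.0]]
force: [0.1, 0.7, 0.5]
opening: 0.007
grasp_force: 0.0
time_s: 3.45
position: [0.6723, -0.0508, 0.3542]
tcp_rot: [[-0.921, 0.389, 0.008], [0.389, 0.921, -0.003], [-0.009, -0.0, -1.0]]
force: [0.0, 1.4, 0.8]
opening: 0.004
grasp_force: 0.0
3.45 [ 0.6723 -0.0508  0.3542] [[-0.9211  0.3892  0.0078]
 [ 0.3892  0.9211 -0.0034]
 [-0.0085 -0.0001 -1.    ]] [-13.7598  28.0461  64.5995  -0.0839  86.874  -80.8502]
tray_drop_edge [(0.7, [102.0, 350.0], array([0.6167, 0.0203, 0.052 ]))]
tray_open_end [(0.73, [26.0, 339.0], array([0.5089, 0.0461, 0.08  ])), (0.32, [118.0, 141.0], array([ 0.4978, -0.2841,  0.08  ]))]
baluster [(0.32, [99.0, 350.0], array([0.6122, 0.0206, 0.066 ]))]
baluster_near_end [(0.89, [44.0, 300.0], array([ 0.5093, -0.0136,  0.066 ]))]
handle_1 [(0.89, [128.0, 537.0], array([0.7633, 0.3185, 0.066 ])), (0.85, [74.0, 392.0], array([0.5994, 0.0923, 0.066 ])), (0.61, [80.0, 346.0], array([0.5836, 0.0271, 0.066 ]))]
box_balusters [(0.91, [118.0, 141.0], array([ 0.481 , -0.3284,  0.006 ]))]
spare_baluster [(0.87, [128.0, 120.0], array([ 0.4782, -0.3719,  0.02  ]))]
```

View pics/w2.png

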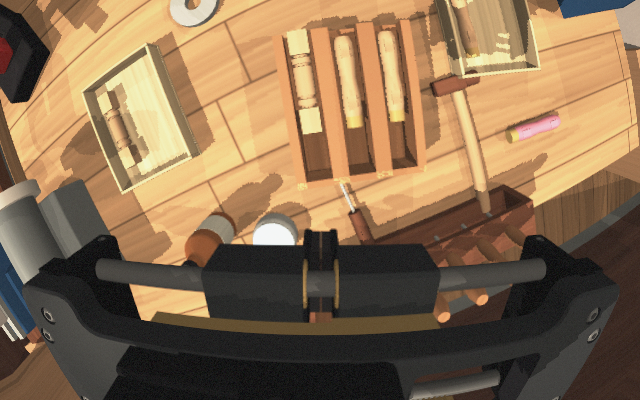

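Wrist view from above: tray with the baluster in the left pocket, end blocks at (298,42) and (311,121); handles in the other two pockets. The box with the spare has corners near (83,93), (153,44), (197,157), (122,193).

```bash
python3 - <<'E'
from h import *
np.set_printoptions(precision=4,suppress=True)
s=read_state();c=capture("wrist")
a,b=wz(c,s,[30,297.5],.08),wz(c,s,[132,311.5],.08)
print("bal ends",a,b,np.linalg.norm(b-a),np.degrees(np.arctan2(*(b-a)[1::-1])))
print("rib corners",wz(c,s,[29,311],.08),wz(c,s,[25,328],.08),wz(c,s,[22,357],.08),wz(c,s,[19,373],.08),wz(c,s,[185,299],.08),wz(c,s,[168,422],.08))
B=[wz(c,s,p,.045) for p in([93,83],[44,153],[157,197],[193,122])]
print("box",B,np.mean(B,0)); 
for i in range(4):
    v=B[(i+1)%4]-B[i]; print(np.linalg.norm(v),np.degrees(np.arctan2(v[1],v[0])))
cs,cd=capture("scene"),capture("side")
for t in ["spare_baluster","baluster","handle_1"]:
    for m in trace("wrist",t)[:3]:
        ys,xs=np.nonzero(m["pixels"]);print(t,m["p"],m["bbox"],len(xs))
im=c["img"][0:220,60:460,::-1];cv2.imwrite("pics/w2c.png",cv2.resize(im,None,fx=2,fy=2,interpolation=cv2.INTER_CUBIC))
for n,p in dict(near=([44,300],[189,311],[204,300]),bal=(None,[204,313],[197,319]),drop=([102,350],[218,339],[188,324]),opn=([26,339],[175,338],[192,290]),spare=([128,120],[224,171],[290,380]),box=([118,141],[223,192],[284,370])).items():
    r=([wr(c,s,p[0])] if p[0] else [])+[ray(cs,p[1]),ray(cd,p[2])]; print(n,*tri(r))
E
```

```text
bal ends [ 0.4849 -0.0025  0.08  ] [ 0.6267 -0.0407  0.08  ] 0.1469192735652878 -15.067061130233087
rib corners [0.491  0.0152 0.08  ] [0.4944 0.0391 0.08  ] [0.5047 0.0784 0.08  ] [0.508  0.1015 0.08  ] [ 0.6907 -0.0875  0.08  ] [0.7359 0.091  0.08  ]
box [array([ 0.376 , -0.3986,  0.045 ]), array([ 0.3817, -0.2231,  0.045 ]), array([ 0.5905, -0.2286,  0.045 ]), array([ 0.583 , -0.4045,  0.045 ])] [ 0.4828 -0.3137  0.045 ]
0.17562098040951013 88.11334092969949
0.2088236407787757 -1.4973037725820513
0.17606204705149317 -92.43956692630266
0.2071221835625922 178.38614906056586
spare_baluster 0.44 [446.4, 0.0, 35.2, 64.8] 984
baluster 0.74 [285.6, 33.5, 33.1, 107.7] 2028
baluster 0.4 [79.0, 49.4, 121.0, 150.3] 9398
handle_1 0.89 [505.9, 120.1, 55.2, 26.5] 736
handle_1 0.8 [327.3, 43.0, 37.5, 91.0] 1663
handle_1 0.75 [374.9, 36.5, 26.3, 93.4] 1641
near [ 0.5048 -0.0125  0.061 ] [np.float64(0.006533775232685597), np.float64(0.00807714180786251), np.float64(0.0031394420147781974)]
bal [ 0.5649 -0.029   0.0698] [np.float64(0.0019023494041722421), np.float64(0.0019023494041721185)]
drop [0.6149 0.0209 0.0553] [np.float64(0.008938504656480658), np.float64(0.001591892331879966), np.float64(0.007738971228262637)]
opn [0.5054 0.0496 0.0795] [np.float64(0.00493047838283572), np.float64(0.005233504064806818), np.float64(0.009729738301040368)]
spare [ 0.4737 -0.3692  0.0185] [np.float64(0.0044209160075091465), np.float64(0.009779078202488963), np.float64(0.006291830705207158)]
box [ 0.4774 -0.3259  0.0041] [np.float64(0.0050263056333779655), np.float64(0.00496169098598187), np.float64(0.0022314359570753503)]
```

View pics/w2c.png

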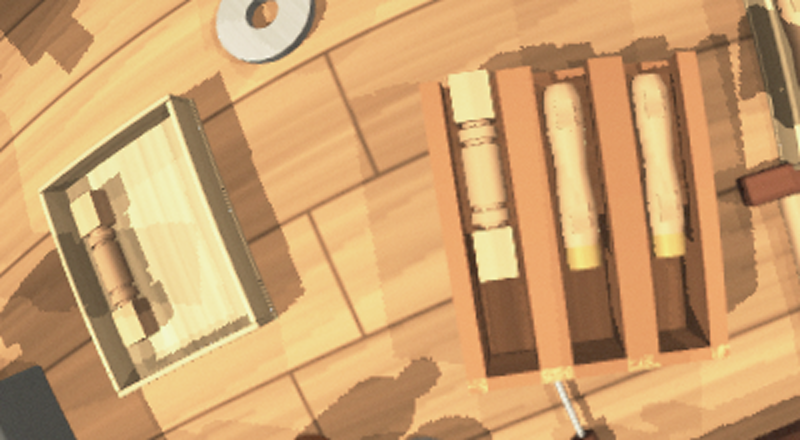

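```bash
python3 -m jog '[{"tx":3.6,"ty":-0.7,"tz":2.5,"roll":0,"jaw":0},{"tx":3.6,"ty":-0.7,"tz":2.5,"roll":0,"jaw":0},{"tx":0,"ty":0,"tz":0,"roll":-0.14,"jaw":0},{"tx":0,"ty":0,"tz":0,"roll":0,"jaw":0},{"tx":0,"ty":0,"tz":0,"roll":0,"jaw":0},{"tx":0,"ty":0,"tz":0,"roll":0,"jaw":0}]'; python3 look.py w3; python3 - <<'E'
import cv2
im=cv2.imread("pics/w3.png")[0:260,200:600];cv2.imwrite("pics/w3c.png",cv2.resize(im,None,fx=2,fy=2,interpolation=cv2.INTER_CUBIC))
E
```

```text
time_s: 4.75
position: [0.5993, -0.0317, 0.3027]
tcp_rot: [[-0.967, 0.254, 0.004], [0.254, 0.967, -0.001], [-0.005, 0.0, -1.0]]
force: [-1.2, -0.2, -0.6]
opening: 0.011
grasp_force: 0.0
4.75 [ 0.5993 -0.0317  0.3027] [[-0.9672  0.254   0.0045]
 [ 0.254   0.9672 -0.0011]
 [-0.0046  0.0001 -1.    ]] [-13.6846  23.5385  80.1711   0.0011  76.0256 -88.9688]
tray_drop_edge [(0.67, [160.0, 361.0], array([0.6121, 0.0228, 0.052 ]))]
tray_open_end [(0.57, [79.0, 363.0], array([0.5066, 0.0464, 0.08  ])), (0.34, [139.0, 135.0], array([ 0.4899, -0.2746,  0.08  ]))]
baluster [(0.66, [133.0, 314.0], array([ 0.5586, -0.03  ,  0.066 ])), (0.23, [143.0, 364.0], array([0.588 , 0.0308, 0.066 ]))]
baluster_near_end [(0.71, [92.0, 313.0], array([ 0.5071, -0.0176,  0.066 ])), (0.58, [82.0, 493.0], array([0.5419, 0.2354, 0.066 ]))]
handle_1 [(0.89, [144.0, 410.0], array([0.603 , 0.0909, 0.066 ])), (0.84, [141.0, 359.0], array([0.5838, 0.025 , 0.066 ])), (0.63, [204.0, 542.0], array([0.7505, 0.3102, 0.066 ]))]
box_balusters [(0.69, [136.0, 132.0], array([ 0.4775, -0.328 ,  0.006 ]))]
spare_baluster [(0.68, [147.0, 112.0], array([ 0.4813, -0.3687,  0.02  ]))]
```

View pics/w3c.png

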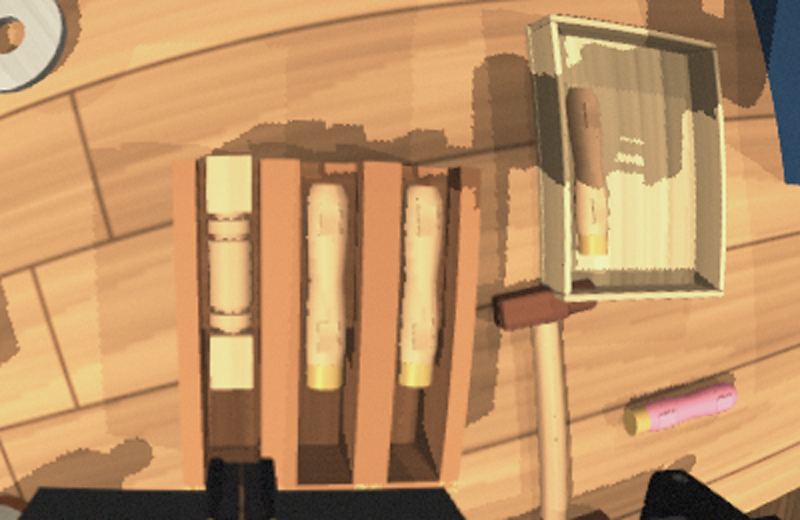

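The crop shows the baluster from its near face at (314.5,77.5) to its far face at (316,194.5). The pocket mouth walls are at columns about 299 and 330, in row 79.

```bash
cat > m3.py <<'E'
from h import *
np.set_printoptions(precision=4,suppress=True)
s=read_state();c=capture("wrist")
a,b=wz(c,s,[77.5,314.5],.08),wz(c,s,[194.5,316],.08)
print("bal ends",a,b,np.linalg.norm(b-a),np.degrees(np.arctan2(*(b-a)[1::-1])))
L,Rr=wz(c,s,[79,299],.08),wz(c,s,[79,330],.08); print("mouth",L,Rr,(L+Rr)/2,np.linalg.norm(Rr-L))
print("outer",wz(c,s,[79.5,288],.08),wz(c,s,[83,439],.08))
cs,cd=capture("scene"),capture("side")
for n,p in dict(near=([92,313],[189,311],[204,300]),bal=([133,314],[204,313],[197,319]),drop=([160,361],[218,339],[188,324]),opn=([79,363],[175,338],[192,290]),spare=([147,112],[224,171],[290,380]),box=([136,132],[223,192],[284,370])).items():
    r=[wr(c,s,p[0]),ray(cs,p[1]),ray(cd,p[2])]; print(n,tri(r)[0],tri(r[:2])[0])
E
python3 m3.py
```

```text
bal ends [ 0.4872 -0.0098  0.08  ] [ 0.6318 -0.0461  0.08  ] 0.14909922528405994 -14.071736995175383
mouth [ 0.484  -0.0286  0.08  ] [0.4937 0.008  0.08  ] [ 0.4889 -0.0103  0.08  ] 0.03782243751638958
outer [ 0.4809 -0.0417  0.08  ] [0.5272 0.144  0.08  ]
near [ 0.5054 -0.0164  0.0622] [ 0.5029 -0.0176  0.0529]
bal [ 0.5606 -0.029   0.0687] [ 0.5561 -0.0287  0.0574]
drop [0.6143 0.0193 0.0546] [0.609  0.0227 0.0462]
opn [0.5059 0.0476 0.0796] [0.5039 0.0503 0.0825]
spare [ 0.4769 -0.3698  0.0195] [ 0.477  -0.3763  0.0139]
box [ 0.4771 -0.3281  0.0064] [ 0.4743 -0.3319 -0.0002]
```

```bash
python3 -m jog '[{"tx":4,"ty":-0.2,"tz":0,"roll":0,"jaw":0},{"tx":4,"ty":-0.2,"tz":0,"roll":0,"jaw":0},{"tx":4,"ty":-0.2,"tz":0,"roll":0,"jaw":0},{"tx":3.9,"ty":-0.2,"tz":0,"roll":0,"jaw":0},{"tx":0,"ty":0,"tz":1.4,"roll":0.142,"jaw":0},{"tx":0,"ty":0,"tz":1.4,"roll":0.142,"jaw":0},{"tx":0,"ty":0,"tz":1.4,"roll":0.142,"jaw":0},{"tx":0,"ty":0,"tz":1.4,"roll":0.142,"jaw":0}]' >/dev/null && python3 -m jog '[{"tx":0,"ty":0,"tz":1.4,"roll":0.142,"jaw":0},{"tx":0,"ty":0,"tz":1.4,"roll":0.142,"jaw":0},{"tx":0,"ty":0,"tz":1.4,"roll":0.142,"jaw":0},{"tx":0,"ty":0,"tz":1.4,"roll":0.142,"jaw":0},{"tx":0,"ty":0,"tz":1.4,"roll":0.142,"jaw":0},{"tx":0,"ty":0,"tz":1.4,"roll":0.142,"jaw":0},{"tx":0,"ty":0,"tz":1.4,"roll":0.142,"jaw":0},{"tx":0,"ty":0,"tz":0,"roll":0,"jaw":0}]' && python3 -m jog '[{"tx":0,"ty":0,"tz":0,"roll":0,"jaw":0},{"tx":0,"ty":0,"tz":0,"roll":0,"jaw":0},{"tx":0,"ty":0,"tz":0,"roll":0,"jaw":0}]'; cat > e.py <<'E'
from h import *
u=np.array([.970,-.243]);v=np.array([.243,.970])
s=read_state();d=s["position"][:2]-np.array([.488,-.0100]);R=s["tcp_rot"]
print("along %.4f across %.4f z %.4f yaw_y %.2f"%(d@u,d@v,s["position"][2],np.degrees(np.arctan2(R[1,1],R[0,1]))),s["joint_positions"].round(1),R[:,2].round(4))
E
python3 e.py
```

```text
time_s: 6.9
position: [0.4401, 0.0015, 0.146]
tcp_rot: [[0.243, 0.97, -0.003], [0.97, -0.243, 0.001], [-0.0, -0.003, -1.0]]
force: [0.7, 1.5, -0.2]
opening: 0.004
grasp_force: 0.0
time_s: 7.2
position: [0.4416, 0.0012, 0.1479]
tcp_rot: [[0.242, 0.97, 0.002], [0.97, -0.242, -0.0], [-0.0, 0.002, -1.0]]
force: [0.0, 0.1, 0.9]
opening: 0.004
grasp_force: 0.0
along -0.0477 across -0.0004 z 0.1479 yaw_y -14.02 [-14.4  23.4 112.1  -0.   44.5  -0.4] [ 1.7e-03 -5.0e-04 -1.0e+00]
```

```bash
python3 -m jog '[{"tx":0,"ty":0,"tz":3.5,"roll":0,"jaw":0},{"tx":0,"ty":0,"tz":3.4,"roll":0,"jaw":0},{"tx":0,"ty":0,"tz":0,"roll":0,"jaw":0},{"tx":0,"ty":1.5,"tz":0,"roll":0,"jaw":0},{"tx":0,"ty":1,"tz":0,"roll":0,"jaw":0},{"tx":0,"ty":1,"tz":0,"roll":0,"jaw":0},{"tx":0,"ty":1,"tz":0,"roll":0,"jaw":0},{"tx":0,"ty":0,"tz":0,"roll":0,"jaw":0}]'; python3 e.py; python3 -m jog '[{"tx":0,"ty":0.9,"tz":0,"roll":0,"jaw":0},{"tx":0,"ty":0.9,"tz":0,"roll":0,"jaw":0},{"tx":0,"ty":0.8,"tz":0,"roll":0,"jaw":0},{"tx":0,"ty":0,"tz":0,"roll":0,"jaw":0},{"tx":0,"ty":0,"tz":0,"roll":0,"jaw":0}]'; python3 e.py
python3 - <<'E'
from h import *
np.set_printoptions(precision=4,suppress=True)
c=capture("scene");ims=[c["img"][150:290,260:420]]
for t in ["baluster","handle_1"]: print(t,[(round(r["p"],2),np.round(r["point"],1)) for r in landmark_of("scene",t)][:3])
d=capture("side");ims.append(d["img"][140:280,230:390])
cv2.imwrite("pics/p1.png",np.hstack([cv2.resize(i,(400,350),interpolation=cv2.INTER_CUBIC) for i in ims])[:,:,::-1])
E
```

```text
time_s: 8.0
position: [0.4873, -0.0104, 0.079]
tcp_rot: [[0.244, 0.97, 0.004], [0.97, -0.244, -0.001], [-0.0, 0.004, -1.0]]
force: [-0.4, -1.3, 0.2]
opening: 0.005
grasp_force: 0.0
along -0.0006 across -0.0005 z 0.0790 yaw_y -14.10 [-14.4  33.4 108.8  -0.   37.6  -0.3] [ 0.004 -0.001 -1.   ]
time_s: 8.5
position: [0.5075, -0.0152, 0.0789]
tcp_rot: [[0.243, 0.97, -0.005], [0.97, -0.243, 0.001], [0.0, -0.005, -1.0]]
force: [-3.8, 1.2, 9.1]
opening: 0.007
grasp_force: 4.4
along 0.0202 across -0.0003 z 0.0789 yaw_y -14.07 [-14.3  34.4 105.6   0.   40.3  -0.3] [-0.0045  0.0012 -1.    ]
baluster [(0.6, array([209.8, 314.1])), (0.52, array([172.9, 255.8]))]
handle_1 [(0.9, array([205.9, 337. ])), (0.73, array([244.9, 495.7])), (0.65, array([128.7, 400.2]))]
```

View pics/p1.png

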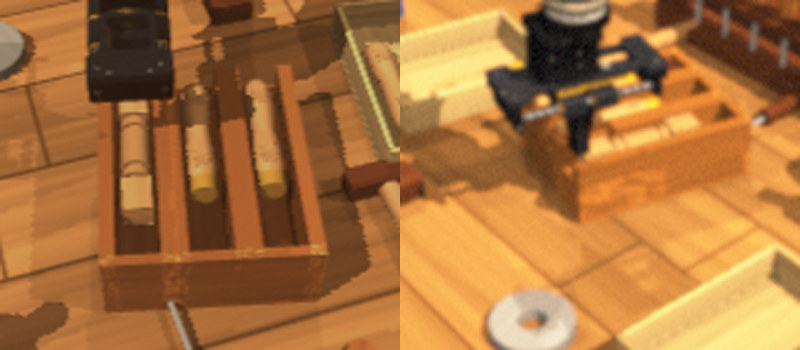

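Picture: the baluster has slid forward and is still level, with the shut fingers at its near end. The 9 N needs explaining, so I'll hold still and read again.

```bash
python3 -m jog '[{"tx":0,"ty":0,"tz":0,"roll":0,"jaw":0},{"tx":0,"ty":0,"tz":0,"roll":0,"jaw":0}]'; python3 e.py; python3 - <<'E'
from h import *
s=read_state();print(s["force"],s["moment"],s["grasp_force"])
c=capture("scene");d=capture("side");w=capture("wrist")
ims=[cv2.resize(c["img"][165:245,280:360],(400,400),interpolation=cv2.INTER_CUBIC),cv2.resize(d["img"][160:220,280:340],(400,400),interpolation=cv2.INTER_CUBIC)]
cv2.imwrite("pics/p2.png",np.hstack(ims)[:,:,::-1])
cv2.imwrite("pics/w4.png",w["img"][:,:,::-1])
E
```

```text
time_s: 8.9
position: [0.5076, -0.0152, 0.0789]
tcp_rot: [[0.243, 0.97, -0.004], [0.97, -0.243, 0.001], [0.0, -0.004, -1.0]]
force: [-4.2, 1.3, 9.6]
opening: 0.006
grasp_force: 4.3
along 0.0203 across -0.0003 z 0.0789 yaw_y -14.07 [-14.3  34.4 105.6   0.   40.3  -0.3] [-0.0043  0.0011 -1.    ]
[-4.24835639  1.31274079  9.63614026] [0.06134777 0.67082235 0.05518463] 4.315754296258092
```

View pics/p2.png

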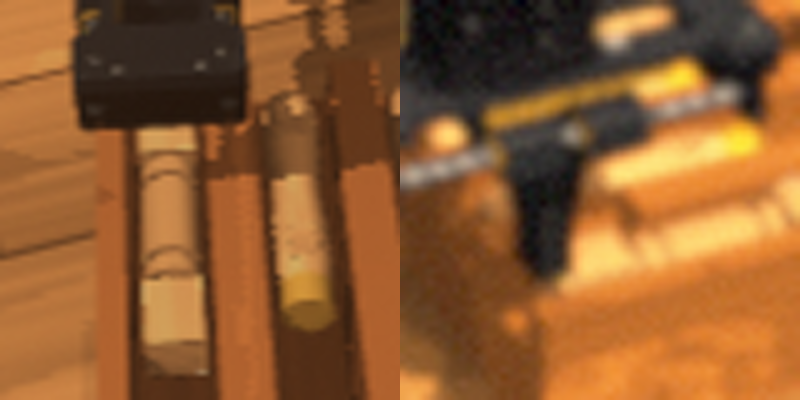

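```bash
python3 -c "
from rig import *
print(tips_ahead if not callable(tips_ahead) else tips_ahead())"; python3 -m jog '[{"tx":0,"ty":0,"tz":-0.3,"roll":0,"jaw":0},{"tx":0,"ty":0,"tz":0,"roll":0,"jaw":0},{"tx":0,"ty":0,"tz":0,"roll":0,"jaw":0}]'; python3 e.py
```

```text
0.019
time_s: 9.35
position: [0.51, -0.016, 0.0812]
tcp_rot: [[0.243, 0.97, 0.0], [0.97, -0.243, -0.0], [-0.0, 0.0, -1.0]]
force: [-0.1, 0.2, 0.7]
opening: 0.006
grasp_force: 0.0
along 0.0228 across -0.0005 z 0.0812 yaw_y -14.09 [-14.4  34.2 105.3  -0.   40.4  -0.3] [ 2.e-04 -1.e-04 -1.e+00]
```

View pics/w4.png

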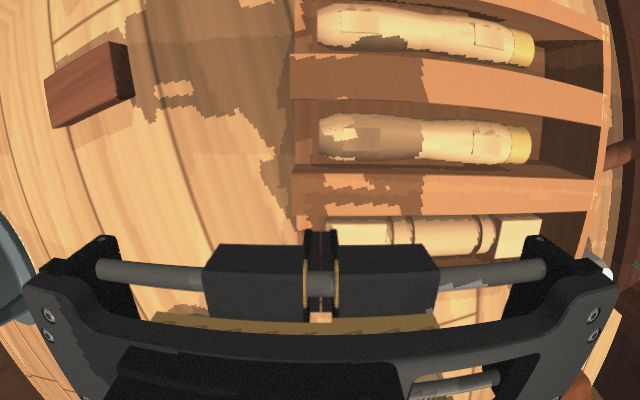

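```bash
cat > al.py <<'E'
import sys
from h import *
u=np.array([.970,-.243]);v=np.array([.243,.970])
s=read_state();c=capture("wrist")
for p in eval(sys.argv[1]):
    q=wz(c,s,p,float(sys.argv[2]))[:2]-np.array([.488,-.0100]); print(p,"along %.4f across %.4f"%(q@u,q@v))
E
python3 al.py '[[222,327],[218,541],[258,541],[215,299],[208,602],[181,594]]' .08
```

```text
[222, 327] along 0.0271 across 0.0132
[218, 541] along 0.1772 across 0.0125
[258, 541] along 0.1880 across -0.0199
[215, 299] along 0.0111 across 0.0175
[208, 602] along 0.2497 across 0.0183
[181, 594] along 0.2302 across 0.0403
```

```bash
python3 -m jog '[{"tx":0,"ty":0,"tz":-0.3,"roll":0,"jaw":0},{"tx":0,"ty":0.7,"tz":0,"roll":0,"jaw":0},{"tx":0,"ty":0.8,"tz":0,"roll":0,"jaw":0},{"tx":0,"ty":0.7,"tz":0,"roll":0,"jaw":0},{"tx":0,"ty":0,"tz":0,"roll":0,"jaw":0},{"tx":0,"ty":0,"tz":0,"roll":0,"jaw":0}]'; python3 e.py;  python3 - <<'E'
from h import *
w=capture("wrist")
for r in trace("wrist","baluster")[:3]: print(r["p"],r["bbox"])
g=w["img"][245:250,480:620].mean(0).astype(int);print([(480+i,*g[i]) for i in range(0,140,5)])
E
```

```text
time_s: 10.0
position: [0.5314, -0.0214, 0.084]
tcp_rot: [[0.244, 0.97, -0.0], [0.97, -0.244, 0.0], [-0.0, -0.0, -1.0]]
force: [-0.7, -0.1, -0.2]
opening: 0.003
grasp_force: 0.0
along 0.0449 across -0.0005 z 0.0840 yaw_y -14.10 [-14.4  35.  102.1  -0.   42.9  -0.3] [-3.e-04  1.e-04 -1.e+00]
0.59 [281.7, 211.3, 228.3, 46.4]
[(480, np.int64(242), np.int64(228), np.int64(163)), (485, np.int64(242), np.int64(228), np.int64(163)), (490, np.int64(242), np.int64(227), np.int64(162)), (495, np.int64(242), np.int64(228), np.int64(164)), (500, np.int64(242), np.int64(227), np.int64(162)), (505, np.int64(132), np.int64(94), np.int64(65)), (510, np.int64(113), np.int64(77), np.int64(52)), (515, np.int64(113), np.int64(76), np.int64(52)), (520, np.int64(113), np.int64(76), np.int64(52)), (525, np.int64(19), np.int64(20), np.int64(18)), (530, np.int64(19), np.int64(18), np.int64(19)), (535, np.int64(24), np.int64(22), np.int64(23)), (540, np.int64(22), np.int64(23), np.int64(22)), (545, np.int64(22), np.int64(21), np.int64(22)), (550, np.int64(22), np.int64(23), np.int64(21)), (555, np.int64(29), np.int64(26), np.int64(25)), (560, np.int64(151), np.int64(105), np.int64(71)), (565, np.int64(163), np.int64(123), np.int64(88)), (570, np.int64(130), np.int64(98), np.int64(72)), (575, np.int64(160), np.int64(117), np.int64(80)), (580, np.int64(219), np.int64(160), np.int64(108)), (585, np.int64(216), np.int64(157), np.int64(106)), (590, np.int64(153), np.int64(112), np.int64(77)), (595, np.int64(152), np.int64(110), np.int64(76)), (600, np.int64(134), np.int64(97), np.int64(67)), (605, np.int64(53), np.int64(37), np.int64(31)), (610, np.int64(49), np.int64(31), np.int64(27)), (615, np.int64(82), np.int64(52), np.int64(39))]
```

```bash
python3 al.py '[[222,284],[250,503],[213,502]]' .08;  python3 - <<'E'
from h import *
c=capture("scene");d=capture("side");w=capture("wrist")
ims=[cv2.resize(c["img"][165:245,280:360],(400,400),interpolation=cv2.INTER_CUBIC),cv2.resize(d["img"][160:220,280:340],(400,400),interpolation=cv2.INTER_CUBIC)]
top=np.hstack(ims); bot=cv2.resize(w["img"][180:280,220:620],(800,200),interpolation=cv2.INTER_CUBIC)
cv2.imwrite("pics/p3.png",np.vstack([top,bot])[:,:,::-1])
E
```

```text
[222, 284] along 0.0234 across 0.0120
[250, 503] along 0.1717 across -0.0115
[213, 502] along 0.1640 across 0.0162
```

View pics/p3.png

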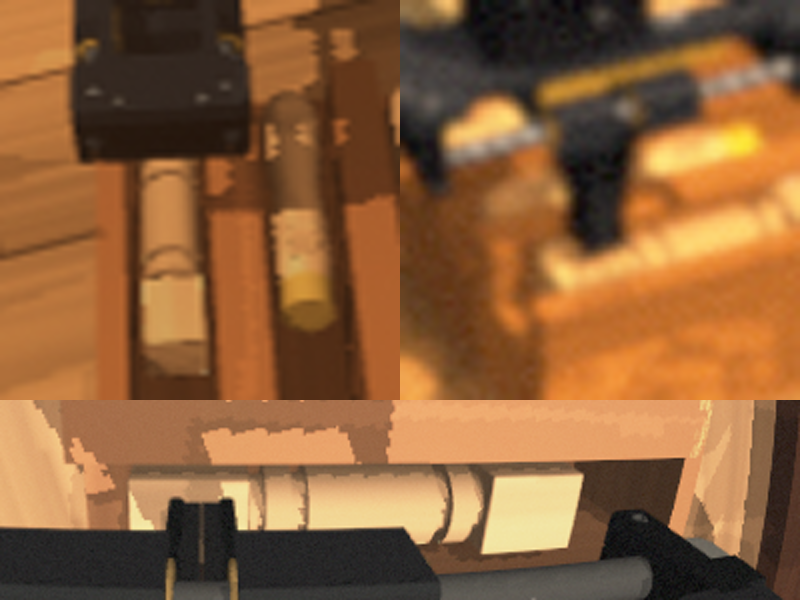

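The fingers rode over the top of the baluster, which has stopped with its near face 23 mm in. So the shut tips stand higher than I assumed. I'll touch the neighbouring rib, known to be 80 mm high, to calibrate the tip height.

```bash
python3 -m jog '[{"tx":0,"ty":0,"tz":-3,"roll":0,"jaw":0},{"tx":3.2,"ty":0,"tz":-0.5,"roll":0,"jaw":0},{"tx":0,"ty":0,"tz":0.9,"roll":0,"jaw":0},{"tx":0,"ty":0,"tz":0,"roll":0,"jaw":0},{"tx":0,"ty":0,"tz":0.5,"roll":0,"jaw":0},{"tx":0,"ty":0,"tz":0,"roll":0,"jaw":0}]' | grep -E "posi|force"; python3 -m jog '[{"tx":0,"ty":0,"tz":0.5,"roll":0,"jaw":0},{"tx":0,"ty":0,"tz":0,"roll":0,"jaw":0}]'| grep -E "posi|force";python3 -m jog '[{"tx":0,"ty":0,"tz":0.4,"roll":0,"jaw":0},{"tx":0,"ty":0,"tz":0,"roll":0,"jaw":0}]'| grep -E "posi|force"
```

```text
position: [0.538, 0.0093, 0.104]
force: [-0.3, 0.2, -0.5]
grasp_force: 0.0
position: [0.5385, 0.0094, 0.0993]
force: [0.0, -0.3, 0.5]
grasp_force: 0.0
position: [0.5387, 0.0096, 0.0956]
force: [-0.1, 0.3, -0.0]
grasp_force: 0.0
```

```bash
python3 -m jog '[{"tx":0,"ty":0,"tz":0.5,"roll":0,"jaw":0},{"tx":0,"ty":0,"tz":0,"roll":0,"jaw":0}]'| grep -E "posi|force";python3 -m jog '[{"tx":0,"ty":0,"tz":0.5,"roll":0,"jaw":0},{"tx":0,"ty":0,"tz":0,"roll":0,"jaw":0}]'| grep -E "posi|force"; python3 -m jog '[{"tx":0,"ty":0,"tz":0.4,"roll":0,"jaw":0},{"tx":0,"ty":0,"tz":0,"roll":0,"jaw":0}]'| grep -E "posi|force"; python3 e.py
```

```text
position: [0.5387, 0.0098, 0.0906]
force: [-0.0, -0.4, 0.8]
grasp_force: 0.0
position: [0.5387, 0.0098, 0.0856]
force: [-0.2, 0.2, -0.7]
grasp_force: 0.0
position: [0.5387, 0.0098, 0.0817]
force: [-0.3, -0.9, -0.1]
grasp_force: 0.0
along 0.0444 across 0.0315 z 0.0817 yaw_y -14.09 [-10.8  35.6 101.2  -0.   43.3   3.2] [-9.e-04  2.e-04 -1.e+00]
```

```bash
python3 -m jog '[{"tx":0,"ty":0,"tz":0.3,"roll":0,"jaw":0},{"tx":0,"ty":0,"tz":0,"roll":0,"jaw":0}]'| grep -E "posi|force";python3 -m jog '[{"tx":0,"ty":0,"tz":0.3,"roll":0,"jaw":0},{"tx":0,"ty":0,"tz":0,"roll":0,"jaw":0}]'| grep -E "posi|force"; python3 - <<'E'
from h import *
c=capture("side");w=capture("scene")
a=cv2.resize(c["img"][130:220,260:380],(800,600),interpolation=cv2.INTER_CUBIC)
cv2.imwrite("pics/p4.png",a[:,:,::-1])
E
```

```text
position: [0.5392, 0.0097, 0.0791]
force: [-0.0, 0.5, 0.3]
grasp_force: 0.0
position: [0.5392, 0.0097, 0.0789]
force: [-4.9, 0.7, 20.6]
grasp_force: 10.3
```

Contact at TCP z = 0.079 on both rib and block means the tips are really at about TCP height. So I use tip ≈ TCP and go back out to push again, lower.

```bash
python3 -m jog '[{"tx":0,"ty":0,"tz":-3.5,"roll":0,"jaw":0},{"tx":-3.15,"ty":0,"tz":0,"roll":0,"jaw":0},{"tx":0,"ty":-3.8,"tz":0,"roll":0,"jaw":0},{"tx":0,"ty":-3.8,"tz":0,"roll":0,"jaw":0},{"tx":0,"ty":0,"tz":2.2,"roll":0,"jaw":0},{"tx":0,"ty":0,"tz":2.0,"roll":0,"jaw":0},{"tx":0,"ty":0,"tz":0,"roll":0,"jaw":0}]'|grep force; python3 e.py
```

```text
force: [-0.7, 0.3, -0.1]
grasp_force: 0.0
along -0.0328 across -0.0000 z 0.0677 yaw_y -14.11 [-14.3  33.5 113.3  -0.   33.5  -0.2] [-0.0039  0.001  -1.    ]
```

```bash
python3 -m jog '[{"tx":0,"ty":2,"tz":0,"roll":0,"jaw":0},{"tx":0,"ty":1.5,"tz":0,"roll":0,"jaw":0},{"tx":0,"ty":1,"tz":0,"roll":0,"jaw":0},{"tx":0,"ty":0.8,"tz":0,"roll":0,"jaw":0},{"tx":0,"ty":0.7,"tz":0,"roll":0,"jaw":0},{"tx":0,"ty":0,"tz":0,"roll":0,"jaw":0},{"tx":0,"ty":0,"tz":0,"roll":0,"jaw":0}]'|grep force; python3 e.py
cat > bal.py <<'E'
from h import *
u=np.array([.970,-.243]);v=np.array([.243,.970])
s=read_state();c=capture("wrist")
for r in trace("wrist","baluster")[:2]:
    m=r["pixels"];ys,xs=np.nonzero(m)
    if len(xs)<200: continue
    out=[]
    for x in (xs.min(),xs.max()):
        yy=ys[np.abs(xs-x)<=1].mean(); q=wz(c,s,[yy,x],.08)[:2]-np.array([.488,-.01]); out+=[int(yy),int(x),"along %.4f across %.4f"%(q@u,q@v)]
    print(round(r["p"],2),len(xs),out)
E
python3 bal.py
```

```text
force: [0.1, -0.3, -0.4]
grasp_force: 0.0
along 0.0285 across 0.0001 z 0.0692 yaw_y -14.09 [-14.3  35.8 104.9  -0.   39.4  -0.2] [-1.e-04  0.e+00 -1.e+00]
0.84 6167 [231, 338, 'along 0.0386 across 0.0132', 226, 555, 'along 0.1875 across 0.0113']
```

```bash
python3 -m jog '[{"tx":0,"ty":0.4,"tz":0,"roll":0,"jaw":0},{"tx":0,"ty":0.5,"tz":0,"roll":0,"jaw":0},{"tx":0,"ty":0,"tz":0,"roll":0,"jaw":0},{"tx":0,"ty":0,"tz":0,"roll":0,"jaw":0}]'|grep force; python3 e.py; python3 bal.py; python3 -m jog '[{"tx":0,"ty":-1,"tz":0,"roll":0,"jaw":0},{"tx":0,"ty":-2,"tz":0,"roll":0,"jaw":0},{"tx":0,"ty":-2,"tz":0,"roll":0,"jaw":0},{"tx":0,"ty":0,"tz":0,"roll":0,"jaw":0},{"tx":0,"ty":0,"tz":0,"roll":0,"jaw":0}]'|grep force; python3 e.py; python3 bal.py
```

```text
force: [0.0, 0.3, 0.6]
grasp_force: 0.0
along 0.0382 across -0.0000 z 0.0692 yaw_y -14.10 [-14.3  36.2 103.5  -0.   40.2  -0.2] [ 7.e-04 -2.e-04 -1.e+00]
0.9 5425 [235, 344, 'along 0.0515 across 0.0107', 222, 536, 'along 0.1778 across 0.0147']
force: [0.6, -0.6, -0.1]
grasp_force: 0.0
along -0.0120 across 0.0001 z 0.0693 yaw_y -14.09 [-14.3  34.  110.6  -0.   35.4  -0.2] [ 9.e-04 -2.e-04 -1.e+00]
0.97 3586 [262, 448, 'along 0.0654 across -0.0092', 220, 558, 'along 0.1490 across 0.0152']
```

It has tipped. I'll lift, turn a quarter so the jaws close across the pocket, and measure the raised end.

```bash
python3 -m jog '[{"tx":0,"ty":0,"tz":-4.5,"roll":0,"jaw":0},{"tx":0,"ty":0,"tz":-4.5,"roll":0,"jaw":0},{"tx":0,"ty":0,"tz":-4.5,"roll":0,"jaw":0},{"tx":0,"ty":4.4,"tz":0,"roll":-0.0,"jaw":0},{"tx":0,"ty":4.4,"tz":0,"roll":0,"jaw":0},{"tx":0,"ty":4.4,"tz":0,"roll":0,"jaw":0},{"tx":0,"ty":0,"tz":0,"roll":-0.143,"jaw":0.6},{"tx":0,"ty":0,"tz":0,"roll":-0.143,"jaw":0.6}]'>/dev/null; python3 -m jog '[{"tx":0,"ty":0,"tz":0,"roll":-0.143,"jaw":0.6},{"tx":0,"ty":0,"tz":0,"roll":-0.143,"jaw":0.6},{"tx":0,"ty":0,"tz":0,"roll":-0.143,"jaw":0.6},{"tx":0,"ty":0,"tz":0,"roll":-0.143,"jaw":0.6},{"tx":0,"ty":0,"tz":0,"roll":-0.143,"jaw":0.6},{"tx":0,"ty":0,"tz":0,"roll":-0.143,"jaw":0.6},{"tx":0,"ty":0,"tz":0,"roll":-0.143,"jaw":0.6},{"tx":0,"ty":0,"tz":0,"roll":-0.143,"jaw":0.6}]' >/dev/null; python3 -m jog '[{"tx":0,"ty":0,"tz":0,"roll":-0.143,"jaw":0.6},{"tx":0,"ty":0,"tz":0,"roll":0,"jaw":0.6},{"tx":0,"ty":0,"tz":0,"roll":0,"jaw":0.6},{"tx":0,"ty":0,"tz":0,"roll":0,"jaw":0.6}]'; python3 e.py
cat > nb.py <<'E'
from h import *
u=np.array([.970,-.243]);v=np.array([.243,.970])
s=read_state();R={}
for n in("wrist","scene","side"):
    c=capture(n)
    for t in("baluster_near_end","baluster"):
        for r in landmark_of(n,t)[:4]:
            ry=wr(c,s,r["point"]) if n=="wrist" else ray(c,r["point"])
            q=ry[0]+ry[1]*(.088-ry[0][2])/ry[1][2]; d=q[:2]-np.array([.488,-.01])
            print(n,t,round(r["p"],2),np.round(r["point"]),"along %.4f across %.4f @z.088"%(d@u,d@v)); 
            if abs(d@v)<.03 and abs(d@u)<.2: R.setdefault(t,{}).setdefault(n,ry)
for t in R:
    import itertools
    for k in itertools.chain(itertools.combinations(R[t],2),[tuple(R[t])]):
        if len(k)>1:
            p,e=tri([R[t][i] for i in k]); d=p[:2]-np.array([.488,-.01]); print(t,k,"along %.4f across %.4f z %.4f"%(d@u,d@v,p[2]),np.round(e,4))
for m in trace("wrist","baluster")[:1]: print(m["p"],m["bbox"])
E
python3 nb.py
```

```text
time_s: 17.0
position: [0.6045, -0.0392, 0.2042]
tcp_rot: [[-0.97, 0.243, 0.0], [0.243, 0.97, -0.0], [-0.0, 0.0, -1.0]]
force: [0.2, 0.7, -0.2]
opening: 0.597
grasp_force: 0.0
along 0.1201 across -0.0000 z 0.2042 yaw_y 75.91 [-14.3  29.8  86.    0.   64.2 -90.2] [ 3.e-04 -0.e+00 -1.e+00]
wrist baluster_near_end 0.75 [151. 320.] along 0.0836 across -0.0004 @z.088
wrist baluster 0.83 [191. 319.] along 0.1217 across -0.0013 @z.088
wrist baluster 0.45 [ 80. 551.] along -0.0051 across 0.2504 @z.088
scene baluster_near_end 0.64 [200. 313.] along 0.0854 across -0.0011 @z.088
scene baluster 0.77 [223. 315.] along 0.1520 across 0.0018 @z.088
side baluster_near_end 0.54 [188. 322.] along 0.0945 across 0.0175 @z.088
side baluster_near_end 0.52 [289. 384.] along 0.0411 across -0.3978 @z.088
side baluster_near_end 0.36 [173. 253.] along -0.0604 across 0.1841 @z.088
side baluster 0.63 [195. 334.] along 0.1098 across -0.0319 @z.088
side baluster 0.49 [188. 320.] along 0.0913 across 0.0185 @z.088
baluster_near_end ('wrist', 'scene') along 0.0839 across -0.0007 z 0.0862 [0.0004 0.0004]
baluster_near_end ('wrist', 'side') along 0.0832 across -0.0010 z 0.1022 [0.0019 0.0019]
baluster_near_end ('scene', 'side') along 0.0895 across 0.0013 z 0.0968 [0.0034 0.0034]
baluster_near_end ('wrist', 'scene', 'side') along 0.0864 across 0.0004 z 0.0958 [0.0041 0.0045 0.0041]
baluster ('wrist', 'scene') along 0.1302 across 0.0000 z 0.0590 [0.0014 0.0014]
baluster ('wrist', 'side') along 0.1011 across 0.0030 z 0.1010 [0.0166 0.0166]
baluster ('scene', 'side') along 0.1129 across 0.0169 z 0.0666 [0.024 0.024]
baluster ('wrist', 'scene', 'side') along 0.1177 across 0.0089 z 0.0731 [0.013  0.0199 0.0299]
0.71 [302.7, 123.5, 36.1, 120.8]
```

```bash
python3 -m jog '[{"tx":4.3,"ty":0,"tz":2,"roll":0,"jaw":0.6},{"tx":0,"ty":0,"tz":4,"roll":0,"jaw":0.6},{"tx":0,"ty":0,"tz":4,"roll":0,"jaw":0.6},{"tx":0,"ty":0,"tz":0,"roll":0,"jaw":0.6},{"tx":0,"ty":0,"tz":0,"roll":0,"jaw":0.6}]'; python3 e.py;  python3 -m jog '[{"tx":0,"ty":0,"tz":0.8,"roll":0,"jaw":0.6},{"tx":0,"ty":0,"tz":0,"roll":0,"jaw":0.6}]'|grep -E "pos|force"
```

```text
time_s: 18.0
position: [0.5626, -0.0288, 0.1042]
tcp_rot: [[-0.97, 0.241, -0.001], [0.241, 0.97, 0.0], [0.001, -0.0, -1.0]]
force: [-0.3, -0.4, 0.8]
opening: 0.603
grasp_force: 0.0
along 0.0769 across -0.0001 z 0.1042 yaw_y 76.03 [-14.3  34.8  96.8  -0.   48.4 -90.3] [-1.e-03  2.e-04 -1.e+00]
position: [0.5634, -0.029, 0.0972]
force: [-0.2, 0.5, -0.5]
grasp_force: 0.0
```

```bash
python3 -m jog '[{"tx":0,"ty":0,"tz":0.6,"roll":0,"jaw":0.6},{"tx":0,"ty":0,"tz":0.5,"roll":0,"jaw":0.6},{"tx":0,"ty":0,"tz":0,"roll":0,"jaw":0.6},{"tx":0,"ty":0,"tz":0,"roll":0,"jaw":0.6}]'|grep -E "pos|force"; python3 -m jog '[{"tx":0,"ty":0,"tz":0,"roll":0,"jaw":0.2},{"tx":0,"ty":0,"tz":0,"roll":0,"jaw":0.2},{"tx":0,"ty":0,"tz":0,"roll":0,"jaw":0.2},{"tx":0,"ty":0,"tz":0,"roll":0,"jaw":0.2},{"tx":0,"ty":0,"tz":0,"roll":0,"jaw":0.2}]'; python3 e.py
```

```text
position: [0.5623, -0.0287, 0.0851]
force: [-0.1, 0.6, -0.3]
grasp_force: 0.0
time_s: 19.1
position: [0.5625, -0.0287, 0.0852]
tcp_rot: [[-0.97, 0.241, 0.0], [0.241, 0.97, 0.0], [-0.0, 0.0, -1.0]]
force: [-0.8, -1.0, -0.4]
opening: 0.315
grasp_force: 30.0
along 0.0769 across -0.0000 z 0.0852 yaw_y 76.03 [-14.3  36.6  97.5   0.   45.9 -90.3] [ 4.e-04  0.e+00 -1.e+00]
```

Gripped: opening 27 mm, 30 N. Lift, then measure.

```bash
python3 -m jog '[{"tx":0,"ty":0,"tz":-0.7,"roll":0,"jaw":0.2},{"tx":0,"ty":0,"tz":-1.5,"roll":0,"jaw":0.2},{"tx":0,"ty":0,"tz":-2.5,"roll":0,"jaw":0.2},{"tx":0,"ty":0,"tz":-3,"roll":0,"jaw":0.2},{"tx":0,"ty":0,"tz":-3,"roll":0,"jaw":0.2},{"tx":0,"ty":0,"tz":-3,"roll":0,"jaw":0.2},{"tx":0,"ty":0,"tz":0,"roll":0,"jaw":0.2},{"tx":0,"ty":0,"tz":0,"roll":0,"jaw":0.2}]'; python3 nb.py
```

```text
time_s: 19.9
position: [0.5622, -0.0287, 0.2227]
tcp_rot: [[-0.97, 0.241, 0.001], [0.241, 0.97, -0.0], [-0.001, -0.0, -1.0]]
force: [-0.4, -0.4, -1.5]
opening: 0.322
grasp_force: 30.0
wrist baluster_near_end 0.68 [257. 321.] along 0.1588 across 0.0003 @z.088
wrist baluster 0.68 [293. 321.] along 0.2073 across 0.0006 @z.088
scene baluster 0.79 [184. 313.] along 0.0310 across 0.0011 @z.088
side baluster_near_end 0.93 [154. 321.] along 0.1811 across 0.1979 @z.088
side baluster_near_end 0.42 [286. 371.] along 0.0194 across -0.3793 @z.088
side baluster_near_end 0.28 [193. 288.] along -0.0034 across 0.0373 @z.088
side baluster 0.65 [156. 338.] along 0.2274 across 0.1602 @z.088
0.61 [293.6, 221.0, 53.0, 102.2]
```

Lifted and held. Now across to the box.

```bash
python3 -m jog '[{"tx":2.3,"ty":0,"tz":0,"roll":0,"jaw":0.2},{"tx":2.4,"ty":0,"tz":0,"roll":0,"jaw":0.2},{"tx":2.4,"ty":0,"tz":0,"roll":0,"jaw":0.2},{"tx":0,"ty":-3,"tz":0,"roll":0,"jaw":0.2},{"tx":0,"ty":-3,"tz":0,"roll":0,"jaw":0.2},{"tx":0,"ty":-3,"tz":0,"roll":0,"jaw":0.2},{"tx":0,"ty":-3,"tz":0,"roll":0,"jaw":0.2},{"tx":0,"ty":-3,"tz":0,"roll":0,"jaw":0.2}]' >/dev/null; python3 -m jog '[{"tx":0,"ty":-3,"tz":0,"roll":0,"jaw":0.2},{"tx":0,"ty":-3,"tz":0,"roll":0,"jaw":0.2},{"tx":0,"ty":-3,"tz":0,"roll":0,"jaw":0.2},{"tx":0,"ty":-3,"tz":0,"roll":0,"jaw":0.2},{"tx":0,"ty":-3.3,"tz":0,"roll":-0.105,"jaw":0.2},{"tx":0,"ty":0,"tz":0,"roll":-0.105,"jaw":0.2},{"tx":0,"ty":0,"tz":0,"roll":0,"jaw":0.2},{"tx":0,"ty":0,"tz":0,"roll":0,"jaw":0.2}]'
cat > box.py <<'E'
from h import *
np.set_printoptions(precision=4,suppress=True)
s=read_state();R={};print(s["position"],np.degrees(np.arctan2(s["tcp_rot"][1,1],s["tcp_rot"][0,1])),s["joint_positions"].round(1))
for n in("wrist","scene","side"):
    c=capture(n)
    for t in("box_balusters","spare_baluster","baluster","baluster_near_end"):
        for r in landmark_of(n,t)[:2]:
            ry=wr(c,s,r["point"]) if n=="wrist" else ray(c,r["point"])
            z=dict(box_balusters=.003).get(t,.02)
            print(n,t,round(r["p"],2),np.round(r["point"]),ry[0]+ry[1]*(z-ry[0][2])/ry[1][2]); R.setdefault(t,{}).setdefault(n,ry)
for t in R:
    k=R[t]
    if "scene" in k and "side" in k: print(t,tri([k["scene"],k["side"]]))
E
python3 box.py
```

```text
time_s: 22.0
position: [0.4202, -0.3052, 0.222]
tcp_rot: [[-0.999, 0.036, -0.0], [0.036, 0.999, 0.001], [0.0, 0.001, -1.0]]
force: [0.3, -0.9, -0.5]
opening: 0.319
grasp_force: 30.0
[ 0.4202 -0.3052  0.222 ] 87.9339649722297 [ -48.3   22.1   97.1    0.    60.9 -136.3]
wrist box_balusters 0.87 [212. 303.] [ 0.4793 -0.3304  0.003 ]
wrist spare_baluster 0.71 [277. 514.] [0.6037 0.0045 0.02  ]
wrist baluster 0.95 [291. 323.] [ 0.5949 -0.3079  0.02  ]
wrist baluster 0.15 [227. 624.] [0.5416 0.2947 0.02  ]
wrist baluster_near_end 0.7 [256. 322.] [ 0.5369 -0.3075  0.02  ]
wrist baluster_near_end 0.28 [239. 570.] [0.5458 0.117  0.02  ]
scene box_balusters 0.63 [224. 191.] [ 0.481  -0.3346  0.003 ]
scene box_balusters 0.3 [148. 351.] [0.3332 0.152  0.003 ]
scene spare_baluster 0.91 [222. 171.] [ 0.4725 -0.3776  0.02  ]
scene spare_baluster 0.23 [203. 365.] [0.5632 0.1078 0.02  ]
scene baluster 0.87 [168. 178.] [ 0.2757 -0.3541  0.02  ]
scene baluster_near_end 0.85 [143. 170.] [ 0.1556 -0.3704  0.02  ]
scene baluster_near_end 0.34 [203. 370.] [0.5675 0.1197 0.02  ]
side box_balusters 0.64 [283. 368.] [ 0.479  -0.3189  0.003 ]
side spare_baluster 0.56 [288. 383.] [ 0.4832 -0.3644  0.02  ]
side baluster 0.45 [188. 324.] [0.6552 0.0557 0.02  ]
side baluster_near_end 0.92 [218. 352.] [ 0.6163 -0.1174  0.02  ]
box_balusters (array([ 0.4791, -0.3279,  0.0061]), [np.float64(0.007217802388551058), np.float64(0.0072178023885511805)])
spare_baluster (array([ 0.4781, -0.3724,  0.0284]), [np.float64(0.0032401246884680387), np.float64(0.003240124688468147)])
baluster (array([ 0.4605, -0.2547,  0.2299]), [np.float64(0.0626989446017418), np.float64(0.06269894460174179)])
baluster_near_end (array([ 0.4269, -0.307 ,  0.2264]), [np.float64(0.0034144879540925765), np.float64(0.003414487954092511)])
```

```bash
python3 -m jog '[{"tx":0,"ty":0,"tz":3,"roll":0,"jaw":0.2},{"tx":0,"ty":0,"tz":3,"roll":0,"jaw":0.2},{"tx":0,"ty":0,"tz":3,"roll":0,"jaw":0.2},{"tx":0,"ty":0,"tz":2.5,"roll":0,"jaw":0.2},{"tx":0,"ty":0,"tz":0.8,"roll":0,"jaw":0.2},{"tx":0,"ty":0,"tz":0.8,"roll":0,"jaw":0.2},{"tx":0,"ty":0,"tz":0.8,"roll":0,"jaw":0.2},{"tx":0,"ty":0,"tz":0,"roll":0,"jaw":0.2}]' | grep -E "pos|force|open"; python3 -m jog '[{"tx":0,"ty":0,"tz":0.6,"roll":0,"jaw":0.2},{"tx":0,"ty":0,"tz":0.6,"roll":0,"jaw":0.2},{"tx":0,"ty":0,"tz":0.6,"roll":0,"jaw":0.2}]' | grep -E "pos|force|open"
```

```text
position: [0.4211, -0.3063, 0.0834]
force: [0.4, -0.4, 0.0]
opening: 0.313
grasp_force: 30.0
position: [0.4203, -0.3058, 0.0654]
force: [-2.6, -0.0, 4.1]
opening: 0.319
grasp_force: 30.0
```

```bash
python3 -m jog '[{"tx":0,"ty":0,"tz":0.6,"roll":0,"jaw":0.2},{"tx":0,"ty":0,"tz":0.6,"roll":0,"jaw":0.2},{"tx":0,"ty":0,"tz":0.6,"roll":0,"jaw":0.2}]' | grep -E "pos|force|open"; python3 -m jog '[{"tx":0,"ty":0,"tz":0.6,"roll":0,"jaw":0.2},{"tx":0,"ty":0,"tz":0.6,"roll":0,"jaw":0.2},{"tx":0,"ty":0,"tz":0.5,"roll":0,"jaw":0.2}]' | grep -E "pos|force|open"; python3 box.py | grep -E "baluster"
```

```text
position: [0.4203, -0.3055, 0.0465]
force: [-2.0, 0.6, 3.4]
opening: 0.323
grasp_force: 30.0
position: [0.4203, -0.3055, 0.0294]
force: [-2.2, 0.2, 2.6]
opening: 0.315
grasp_force: 30.0
wrist baluster 0.72 [328. 320.] [ 0.4939 -0.3086  0.02  ]
wrist baluster_near_end 0.98 [263. 321.] [ 0.4385 -0.3062  0.02  ]
scene box_balusters 0.94 [224. 193.] [ 0.4795 -0.329   0.003 ]
scene box_balusters 0.41 [206. 338.] [0.5389 0.042  0.003 ]
scene spare_baluster 0.83 [223. 173.] [ 0.4768 -0.3724  0.02  ]
scene baluster 0.73 [219. 198.] [ 0.483  -0.3111  0.02  ]
scene baluster 0.43 [146. 349.] [0.3395 0.144  0.02  ]
scene baluster_near_end 0.56 [200. 193.] [ 0.4148 -0.3186  0.02  ]
side box_balusters 0.64 [284. 367.] [ 0.4752 -0.317   0.003 ]
side spare_baluster 0.66 [292. 385.] [ 0.4785 -0.3746  0.02  ]
side baluster_near_end 0.49 [213. 406.] [ 0.7535 -0.2035  0.02  ]
side baluster_near_end 0.42 [281. 348.] [ 0.4342 -0.294   0.02  ]
baluster_near_end (array([ 0.5796, -0.3024,  0.175 ]), [np.float64(0.022310695040143748), np.float64(0.02231069504014382)])
box_balusters (array([ 0.4764, -0.3237,  0.0041]), [np.float64(0.006119866246940237), np.float64(0.006119866246940244)])
spare_baluster (array([ 0.4779, -0.3734,  0.0202]), [np.float64(0.0013419412087713762), np.float64(0.0013419412087715035)])
```

```bash
for i in 1; do python3 -m jog '[{"tx":0,"ty":0,"tz":0.4,"roll":0,"jaw":0.2},{"tx":0,"ty":0,"tz":0.4,"roll":0,"jaw":0.2},{"tx":0,"ty":0,"tz":0,"roll":0,"jaw":0.2}]' | grep -E "pos|force|open"; done; python3 -m jog '[{"tx":0,"ty":0,"tz":0.3,"roll":0,"jaw":0.2},{"tx":0,"ty":0,"tz":0,"roll":0,"jaw":0.2}]' | grep -E "pos|force|open"
```

```text
position: [0.4203, -0.3057, 0.0218]
force: [-1.1, -1.0, 2.2]
opening: 0.319
grasp_force: 30.0
position: [0.4204, -0.3057, 0.0189]
force: [-1.4, 0.5, 0.7]
opening: 0.315
grasp_force: 30.0
```

```bash
python3 -m jog '[{"tx":0,"ty":0,"tz":0.3,"roll":0,"jaw":0.2},{"tx":0,"ty":0,"tz":0,"roll":0,"jaw":0.2}]' | grep -E "pos|force|open"; python3 -m jog '[{"tx":0,"ty":0,"tz":0.3,"roll":0,"jaw":0.2},{"tx":0,"ty":0,"tz":0,"roll":0,"jaw":0.2}]' | grep -E "pos|force|open"
```

```text
position: [0.4204, -0.3057, 0.0159]
force: [-1.0, -0.2, 1.1]
opening: 0.315
grasp_force: 30.0
position: [0.4204, -0.3057, 0.0129]
force: [-0.7, 0.3, 1.5]
opening: 0.319
grasp_force: 30.0
```

```bash
python3 -m jog '[{"tx":0,"ty":0,"tz":0.3,"roll":0,"jaw":0.2},{"tx":0,"ty":0,"tz":0,"roll":0,"jaw":0.2}]' | grep -E "pos|force|open"; python3 -m jog '[{"tx":0,"ty":0,"tz":0,"roll":0,"jaw":0.4},{"tx":0,"ty":0,"tz":0,"roll":0,"jaw":0.42},{"tx":0,"ty":0,"tz":0,"roll":0,"jaw":0.45},{"tx":0,"ty":0,"tz":0,"roll":0,"jaw":0.45}]' | grep -E "pos|force|open"; python3 -m jog '[{"tx":0,"ty":0,"tz":-2,"roll":0,"jaw":0.45},{"tx":0,"ty":0,"tz":-4,"roll":0,"jaw":0.45},{"tx":0,"ty":0,"tz":-5,"roll":0,"jaw":0.45},{"tx":0,"ty":0,"tz":-5,"roll":0,"jaw":0.45},{"tx":-3,"ty":0,"tz":-3,"roll":0,"jaw":0.45},{"tx":-3,"ty":0,"tz":0,"roll":0,"jaw":0.45},{"tx":0,"ty":0,"tz":0,"roll":0,"jaw":0.45},{"tx":0,"ty":0,"tz":0,"roll":0,"jaw":0.45}]' | grep -E "time|pos|force|open"; python3 box.py; python3 - <<'E'
from h import *
s=read_state();c=capture("wrist")
for r in trace("wrist","baluster")[:3]:
    print(r["p"],r["bbox"])
    ys,xs=np.nonzero(r["pixels"])
    for f in (np.argmin(ys),np.argmax(ys)): print(wz(c,s,[ys[f],xs[ys==ys[f]].mean()],.034))
for n in("scene","side","wrist"):
    capture(n)
    print(n,[(round(r["p"],2),np.round(r["point"]).tolist()) for r in landmark_of(n,"handle_1")][:5])
E
```

```text
position: [0.4205, -0.3057, 0.0105]
force: [-1.6, -0.4, 6.4]
opening: 0.317
grasp_force: 30.0
position: [0.4203, -0.3055, 0.0099]
force: [-0.2, 0.2, 0.1]
opening: 0.44
grasp_force: 0.0
time_s: 27.5
position: [0.4799, -0.3069, 0.1996]
force: [-0.3, 0.7, 0.2]
opening: 0.449
grasp_force: 0.0
[ 0.4799 -0.3069  0.1996] 88.12658629451357 [ -43.8   27.5   91.4   -0.    61.2 -131.9]
wrist box_balusters 0.72 [172. 301.] [ 0.4802 -0.3306  0.003 ]
wrist spare_baluster 0.87 [173. 260.] [ 0.4755 -0.3759  0.02  ]
wrist baluster 0.76 [180. 318.] [ 0.4862 -0.3094  0.02  ]
wrist baluster 0.75 [331. 344.] [ 0.7125 -0.2798  0.02  ]
wrist baluster_near_end 0.61 [130. 322.] [ 0.4295 -0.3038  0.02  ]
scene box_balusters 0.76 [225. 192.] [ 0.4837 -0.3322  0.003 ]
scene box_balusters 0.74 [189. 429.] [0.5588 0.2988 0.003 ]
scene spare_baluster 0.96 [222. 170.] [ 0.4729 -0.3806  0.02  ]
scene baluster 0.68 [303. 337.] [ 0.8037 -0.047   0.02  ]
scene baluster 0.56 [223. 196.] [ 0.4941 -0.3169  0.02  ]
scene baluster_near_end 0.92 [205. 198.] [ 0.4373 -0.3093  0.02  ]
side box_balusters 0.96 [284. 368.] [ 0.47
[... 538 characters left out ...]
, -0.2745]), [np.float64(0.05878648796932108), np.float64(0.05878648796932108)])
baluster_near_end (array([ 0.43  , -0.3089,  0.0137]), [np.float64(0.002074508161663308), np.float64(0.0020745081616634184)])
0.66 [309.6, 112.3, 23.0, 136.3]
[ 0.41081537 -0.30961352  0.034     ]
[ 0.56327821 -0.31058842  0.034     ]
0.16 [590.0, 217.4, 19.0, 42.6]
[0.55730395 0.1610079  0.034     ]
[0.62739547 0.14676632 0.034     ]
scene [(0.91, [132.0, 397.0]), (0.68, [206.0, 335.0]), (0.68, [204.0, 364.0]), (0.65, [246.0, 496.0])]
side [(0.58, [193.0, 188.0]), (0.56, [176.0, 303.0]), (0.52, [143.0, 295.0]), (0.43, [188.0, 313.0])]
wrist [(0.94, [252.0, 563.0]), (0.59, [256.0, 588.0]), (0.5, [300.0, 619.0])]
```

The baluster measures 152 mm long at block-top height, so it lies flat. It is centred at about (0.487, -0.310), inside the box and clear of the gripper, and both handles are where they were.

```bash
python3 -c "
from rig import *
print(hand_in())"
```

```text
the job is handed in; nothing more can be done
None
```

I tipped the baluster in its pocket, lifted it out by the raised end, laid it flat in the box with the spare baluster and handed the job in; the hand-in returned no verdict, but my last camera check showed it flat in the box and both handles in their pockets.

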